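Sweep the sliced carrot through the chute of a prep board

ROBOT

A 7-joint arm with a two-finger parallel gripper is mounted at the origin on a cart in front of the work surface, level with it; the furniture and walls round the work are solid. World frame = base frame: x ahead of the robot, y to its left, z up, the work surface at z = 0. Lengths are in m, angles in rad, forces in N, time in s.
With the tool pointing down it reaches from about 0.425 to 0.875 m from the base axis. Payload 4.7 kg.
Tool frame: the origin (TCP) lies where the fingers leave the gripper's body, on its centre line; the fingertips stand 70 mm ahead of it and the grasp point (between the pads) lies 51 mm ahead of it; z points along the fingers, y is the line along which they close (so a half turn about z gives the same grasp; the last joint's range is limited). The gripper opens to 87 mm and grips with 3 to 60 N. Pads are 19 mm wide; open, the fingers measure 117 mm over their backs; the gripper's body (75 mm by 190 mm) begins 51 mm behind the grasp point.
Start: joints at [1.357, 0.321, -0.07, 1.45, 0.023, 1.371, -0.057], TCP at [0.147, -0.633, 0.292] pointing down, gripper open.
Joint ranges: [-2.86, 2.86], [-0.3, 2.09], [-1.38, 1.24], [0.06, 2.45], [-1.56, 4.7], [0.09, 2.05], [-2.69, 2.69]. Speed limits (rad/s): [2.57, 2.57, 3.14, 3.14, 3.14, 3.14, 3.14].

INTERFACE

Orientations are given as a rotation vector (axis times angle).
In Python, from bench import ctrl gives the robot as it stands.
- The arm moves only by the tool drive_tool, never from a script. Its argument "motion" is a list of rows, each a list of 3 entries, a list of its own where there are three numbers: the shift along the tool's x, y, z in cm, then the turn, a rotation vector about the tool's x, y, z in degrees, then the opening, from -1 (shut) to 1 (fully open). In form: [[[x, y, z], [ax, ay, az], claw], ...]. A call has 1 to 12 rows; each row shifts and turns the commanded pose from where the row before left it, along the tool's axes as they then stand; what a row does not reach is not made up. A row lasts 1/8 s, in which the tool goes at most 62.5 mm and 10.7 degrees, less where a joint would pass 70% of its speed; a pose out of reach is approached as far as the arm can. A call with a gripper value outside its range is refused whole. The fingers move at their own pace and stop on an object; "force" is the grip in N (left out, the last holds). Time passes only in rows, so rows that do not move let the fingers close. It gives the time, the measured TCP pose, the force, the opening and the grip force at its end, in the units of the state.
- ctrl.get_state(): the state, without advancing time (a new reading comes with each control period).
- ctrl.get_image(name): name is "scene" or "top" or "wrist"; returns the picture (480x640x3 uint8, red, green, blue); there is no depth.
- ctrl.calibration(name): a dict with "K" (3x3 intrinsics, pixels), "origin" and "attitude" of the camera in the world; the wrist camera has in their place "tool_from_camera" (4x4, takes a point from camera to tool coordinates, whose origin is the TCP and whose axes are the flange's). Camera axes: x right, y up, looking along -z (the intrinsics and any distortion apply to the point x, -y, -z); pixel columns grow to the right and rows downward; lengths in m; the calibration is good to about 2 mm. A picture is of the moment at which its call begins: read the wrist's pose just before it. calibration takes no time and is no camera call.
- ctrl.close_job(): hands the job in; it is judged then, once.
The state is a dict: "time": time; "joint_positions": joint angles; "qd": joint speeds; "joint_torque": joint torques, N m; "position": TCP position; "tool_rot": TCP orientation; "ft_force": force on the tool from outside, world axes, zero at the start; "torque": the same for the moment, N m; "grip_width": opening from 0.0 (shut) to 1.0 (fully open); "grip_force": force on a finger pad.
Only numpy, scipy, OpenCV 4.12 (cv2) and the standard library are available. Lean on these libraries where they do the work, as an engineer would, in place of code of your own. Each camera call takes 0.05 s, during which the arm holds its last target. There are 200 camera calls.

TASK

Push the steel tray of the prep board fully home so that it lies under the chute, then sweep all four carrot slices across the board and through the chute with the fingertips, so that they end up lying in the tray. Only push the slices, do not pick them up, and leave the knife, the lemon and the salt jar where they are.

Things in the scene. Friction and masses are not known exactly. Their poses are not given: they have to be found in the camera images.
- prep_board: light wooden prep board, fixed, 240 mm (its x) by 320 mm (its y), flat top without rim 72 mm above the worktop. Origin: centre of its underside; x points to its far long edge, y to its left end, where the chute is. The tray runs under the whole board and comes out at the right (-y) end; while it is out, nothing but the worktop lies under the chute
- chute (a point): centre of the chute's mouth, in the plane of the board's top. The chute is a plain rectangular hole straight through the 20 mm thick board, 100 mm along the board's x by 70 mm along its y; axes as the board's. It lies 105 mm to the left (+y) and 20 mm to the near side (-x) of the board's middle
- tray (a joint): how far the steel tray is pulled out, in m: 0 is fully home against its stop; it starts 0.09 to 0.12 out. It slides along the board's y with about 2 N of friction, stays where it is left, and goes home when pushed in the board's +y direction
- tray_handle (a point): middle of the round steel bar of the handle, on its axis, on the tray's wooden front panel, 30 mm above the worktop; the bar is about 10 mm thick, 100 mm long along the board's x, its axis 35 mm out from the panel. It moves with the tray; when the tray is home this point is 199 mm to the right (-y) of the board's middle
- tray_floor (a point): centre of the tray's inner floor (9 mm above the worktop); moves with the tray; axes as the board's. Inside, the tray measures 186 mm along x by 290 mm along y, its walls rise 37 mm above this floor, and it is open above, under the board
- slice0_mid (a point): one of four alike thick carrot slices: an orange disc 34 mm in diameter and 12 mm thick (12 g nominal), lying flat and loose on the board, not sticky. This point is its centre; while it lies on the board it is 78 mm above the worktop
- slice1_mid (a point): one of four alike thick carrot slices: an orange disc 34 mm in diameter and 12 mm thick (12 g nominal), lying flat and loose on the board, not sticky. This point is its centre; while it lies on the board it is 78 mm above the worktop
- slice2_mid (a point): one of four alike thick carrot slices: an orange disc 34 mm in diameter and 12 mm thick (12 g nominal), lying flat and loose on the board, not sticky. This point is its centre; while it lies on the board it is 78 mm above the worktop
- slice3_mid (a point): one of four alike thick carrot slices: an orange disc 34 mm in diameter and 12 mm thick (12 g nominal), lying flat and loose on the board, not sticky. This point is its centre; while it lies on the board it is 78 mm above the worktop
- knife_mid (a point): vegetable knife lying flat along the far long edge of the board: about 245 mm long, dark wooden handle 20 mm wide and 18 mm high towards the board's right end, steel blade 36 mm wide towards its left. This point is in the middle of its length, 9 mm above the board's top; its y axis runs along the blade. To be left alone
- lemon: whole lemon, 71 x 53 x 51 mm, on the plain chopping board (21 mm thick) to the left of the prep board; origin at its underside. To be left alone
- salt_jar: salt jar with a white cap, 43 mm in diameter, 100 mm high, on the worktop behind the board; origin at the centre of its underside. To be left alone
Things that resemble listed ones, but are neither listed nor needed, are in the scene too. What is shaped like the part that bears slice3_mid but pink is not meant. What is shaped like the part that bears slice0_mid but green is not meant.

How it is judged:
By the outcome, as a careful person would: the job done as asked, in the order asked, and still so for the second after the job is handed in, with the robot touching nothing.
It also fails if it takes over 59 s, if anything falls off the work surface, if the arm or the gripper's body presses on something with over 40 N, if the wrist force passes 120 N, or if a joint passes its speed limit or range.

## Working session

There is one attempt and no reset: what is moved stays moved. The work goes in short steps, Python scripts to look and compute and a tool call to move; the robot and the scene stay as the last step left them, time stands still between calls to the robot, and variables do not carry over. Pictures are saved under pics/ and viewed, at most 10 in all, crops included, and the job is handed in when it is done.

Besides the shell and the picture viewer there is one more tool, called in YAML: its name, and indented under it one key for each argument. drive_tool: Moves the arm, as the interface text tells. Its arguments: {"type":"object","properties":{"motion":{"type":"array","items":{"type":"array"}},"force":{"type":"number"}},"required":["motion"]}

```bash
mkdir -p pics; ls; python3 - <<'E'
from bench import ctrl
import cv2
s=ctrl.get_state();print({k:s[k] for k in('time','position','tool_rot','grip_width')})
for n in('scene','top'):
    cv2.imwrite(f'pics/{n}0.png',ctrl.get_image(n)[:,:,::-1]);c=ctrl.calibration(n);print(n,c)
print(ctrl.calibration('wrist'))
E
```

```text
pics
{'time': 0.0, 'position': array([ 0.14667191, -0.63278977,  0.29114571]), 'tool_rot': array([-3.11928464e+00, -3.56904401e-01,  5.14046586e-04]), 'grip_width': 1.0008431405289362}
scene {'K': array([[445.56928659,   0.        , 325.97439074],
       [  0.        , 445.56928659, 241.72692179],
       [  0.        ,   0.        ,   1.        ]]), 'origin': array([-0.11334412,  0.5460996 ,  0.43207458]), 'attitude': array([ 0.6849041 , -1.19299554, -1.8624437 ])}
top {'K': array([[602.1654921 ,   0.        , 326.40672981],
       [  0.        , 602.1654921 , 237.84384302],
       [  0.        ,   0.        ,   1.        ]]), 'origin': array([0.39610855, 0.12572524, 1.2248102 ]), 'attitude': array([ 0.09737221, -0.09575732, -1.54550069])}
{'K': array([[376.36621246,   0.        , 325.19097027],
       [  0.        , 376.36621246, 237.67423027],
       [  0.        ,   0.        ,   1.        ]]), 'tool_from_camera': array([[ 3.46614749e-04,  9.54637100e-01,  2.97771534e-01,
         8.32062375e-02],
       [ 9.99999939e-01, -3.42498551e-04, -6.59999417e-05,
        -4.28913352e-04],
       [ 3.89803260e-05,  2.97771539e-01, -9.54637161e-01,
        -9.21126306e-02],
       [ 0.00000000e+00,  0.00000000e+00,  0.00000000e+00,
         1.00000000e+00]])}
```

View pics/top0.png

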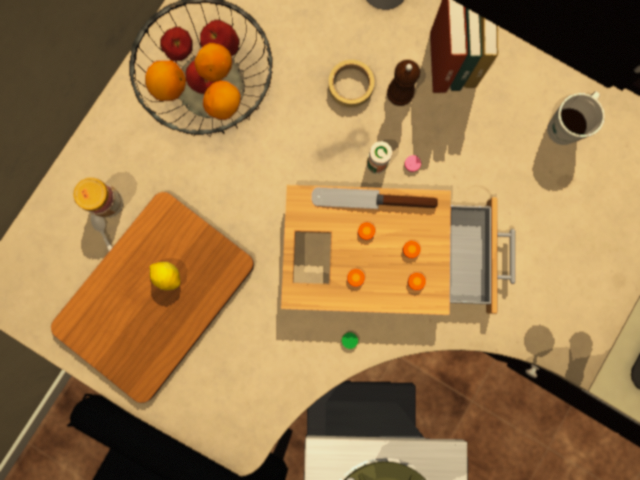

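View pics/scene0.png

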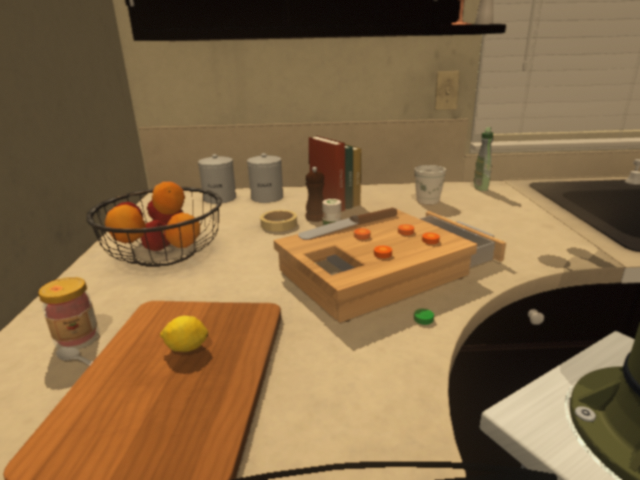

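The top view shows the board at about (282–452, 185–313) px, the chute at (294–330, 231–283) and the handle bar at x≈513, y 230–282. The slices are at (367,231), (412,249), (356,278) and (417,282). The knife lies along the far edge.

```bash
cat > h.py <<'E'
from bench import ctrl
import numpy as np,cv2
from scipy.spatial.transform import Rotation as R
def cam(n):
    c=ctrl.calibration(n)
    if n=='wrist':
        s=ctrl.get_state();T=np.eye(4);T[:3,:3]=R.from_rotvec(s['tool_rot']).as_matrix();T[:3,3]=s['position'];T=T@c['tool_from_camera'];return c['K'],T[:3,3],T[:3,:3]
    return c['K'],c['origin'],R.from_rotvec(c['attitude']).as_matrix()
def ray(C,uv,z):
    K,o,A=C;d=np.linalg.inv(K)@[uv[0],uv[1],1];d=A@(d*[1,-1,-1]);return o+d*(z-o[2])/d[2]
def proj(C,p):
    K,o,A=C;q=A.T@(np.array(p)-o);q=K@(q*[1,-1,-1]);return q[:2]/q[2]
def slices(im):
    h=cv2.cvtColor(im,cv2.COLOR_RGB2HSV);m=cv2.inRange(h,(5,190,150),(14,255,255))
    n,_,st,ce=cv2.connectedComponentsWithStats(m);return [(ce[i],st[i]) for i in range(1,n) if st[i][4]>40]
E
python3 - <<'E'
from h import *
C=cam('top');im=ctrl.get_image('top')
for c,s in slices(im): print(c.round(1),s[2:],ray(C,c,.08).round(4))
h=cv2.cvtColor(im,cv2.COLOR_RGB2HSV)
P=[ray(C,p,.072) for p in((288,185),(452,187),(449,313),(282,308))]
print(np.round(P,4),[np.linalg.norm(P[i]-P[i-1]).round(3) for i in range(4)])
print('chute',[ray(C,p,.072).round(3) for p in((294,231),(330,231),(330,283),(294,283))])
print('handle',[ray(C,p,.035).round(3) for p in((514,230),(514,282),(513,256))])
print('panel top',[ray(C,p,.06).round(3) for p in((493,197),(493,312))])
big=cv2.resize(im[170:330,270:530],None,fx=3,fy=3,interpolation=cv2.INTER_CUBIC);cv2.imwrite('pics/c.png',big[:,:,::-1])
E
```

```text
[212.7  65.1] [ 36  20 269] [0.8785 0.3623 0.08  ]
[175.6  66.1] [13 13 59] [0.8746 0.436  0.08  ]
[174.6  83.4] [15 21 98] [0.8389 0.436  0.08  ]
[212.8  85. ] [19 14 44] [0.8372 0.3602 0.08  ]
[207.7 105.8] [10 13 41] [0.7946 0.3684 0.08  ]
[150.5 297.4] [  201   209 20483] [0.4168 0.4588 0.08  ]
[366.  231.3] [ 19  19 211] [0.5524 0.0528 0.08  ]
[411.  249.6] [ 19  19 215] [ 0.5192 -0.0336  0.08  ]
[355.5 277.7] [ 18  20 222] [0.463  0.0715 0.08  ]
[416.  281.2] [ 19  19 224] [ 0.4591 -0.0435  0.08  ]
[[ 0.6411  0.2059  0.072 ]
 [ 0.6445 -0.1139  0.072 ]
 [ 0.4006 -0.1076  0.072 ]
 [ 0.4027  0.2099  0.072 ]] [np.float64(0.238), np.float64(0.32), np.float64(0.244), np.float64(0.317)]
chute [array([0.551, 0.191, 0.072]), array([0.552, 0.122, 0.072]), array([0.452, 0.12 , 0.072]), array([0.451, 0.188, 0.072])]
handle [array([ 0.568, -0.245,  0.035]), array([ 0.464, -0.243,  0.035]), array([ 0.516, -0.242,  0.035])]
panel top [array([ 0.629, -0.197,  0.06 ]), array([ 0.404, -0.194,  0.06 ])]
```

View pics/c.png

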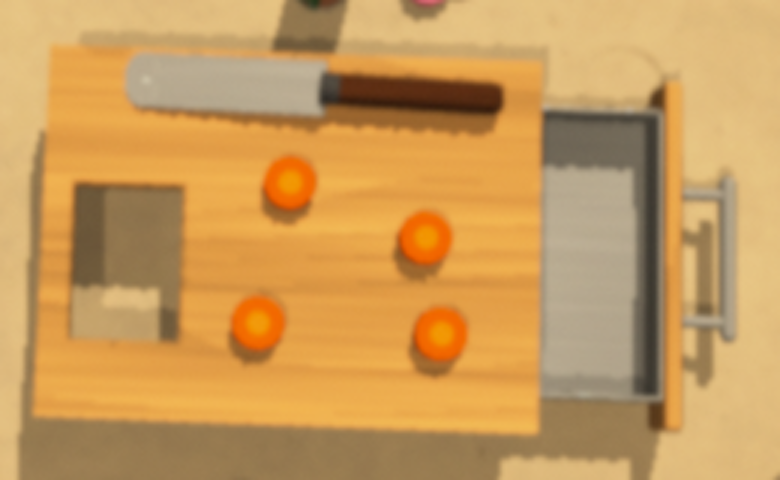

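The crop agrees: board centre ≈ (0.522, 0.049) with almost no yaw, chute centre ≈ (0.502, 0.154), bar at y ≈ -0.243, so the tray is about 93 mm out. The fingers will be set across the board's x with a 20 mm gap, which lets them cradle a disc.

drive_tool:
  motion:
    - [[0,0,0],[0,0,-9.6],-0.54]
    - [[0,0,0],[0,0,-9.6],-0.54]
    - [[0,0,0],[0,0,-9.6],-0.54]
    - [[0,0,0],[0,0,-9.6],-0.54]
    - [[0,0,0],[0,0,-9.6],-0.54]
    - [[0,0,0],[0,0,-9.6],-0.54]
    - [[0,0,0],[0,0,-9.6],-0.54]
    - [[0,0,0],[0,0,-9.6],-0.54]
    - [[0,0,0],[0,0,0],-0.54]

```text
time: 1.27
position: [0.1467, -0.6331, 0.2919]
tool_rot: [-2.226, -2.216, -0.001]
ft_force: [-0.8, -0.2, -0.7]
grip_width: 0.237
grip_force: 0.0
```

drive_tool:
  motion:
    - [[4,4,0],[0,0,0],-0.54]
    - [[4,4,0],[0,0,0],-0.54]
    - [[4,4,0],[0,0,0],-0.54]
    - [[4,4,0],[0,0,0],-0.54]
    - [[4,4,0],[0,0,0],-0.54]
    - [[4,4,0],[0,0,0],-0.54]
    - [[4,4,0],[0,0,0],-0.54]
    - [[4,4,0],[0,0,0],-0.54]
    - [[0,4,0],[0,0,0],-0.54]
    - [[0,0,0],[0,0,0],-0.54]

```text
time: 2.52
position: [0.5101, -0.3122, 0.2917]
tool_rot: [-2.222, -2.22, -0.003]
ft_force: [-0.8, -0.8, -0.5]
grip_width: 0.231
grip_force: 0.0
```

drive_tool:
  motion:
    - [[0,0.5,5],[0,0,0],-0.54]
    - [[0,0,5],[0,0,0],-0.54]
    - [[0,0,5],[0,0,0],-0.54]
    - [[0,0,4.8],[0,0,0],-0.54]
    - [[2,0,0],[0,0,0],-0.54]
    - [[2,0,0],[0,0,0],-0.54]
    - [[2,0,0],[0,0,0],-0.54]
    - [[2,0,0],[0,0,0],-0.54]
    - [[2,0,0],[0,0,0],-0.54]
    - [[0,0,0],[0,0,0],-0.54]

```text
time: 3.78
position: [0.513, -0.211, 0.0945]
tool_rot: [-2.219, -2.222, -0.001]
ft_force: [-0.3, 0.6, -0.5]
grip_width: 0.228
grip_force: 0.0
```

drive_tool:
  motion:
    - [[0,0,0.5],[0,0,0],-0.54]
    - [[1.2,0,0],[0,0,0],-0.54]
    - [[1.2,0,0],[0,0,0],-0.54]
    - [[1.2,0,0],[0,0,0],-0.54]
    - [[0.6,0,0],[0,0,0],-0.54]
    - [[0.3,0,0],[0,0,0],-0.54]
    - [[0,0,0],[0,0,0],-0.54]

```text
time: 4.65
position: [0.5134, -0.1685, 0.0895]
tool_rot: [2.224, 2.219, 0.001]
ft_force: [-0.0, -0.6, 0.7]
grip_width: 0.23
grip_force: 0.0
```

drive_tool:
  motion:
    - [[0.3,0,0],[0,0,0],-0.54]
    - [[0.3,0,0],[0,0,0],-0.54]
    - [[0,0,0],[0,0,0],-0.54]

```text
time: 5.03
position: [0.5134, -0.1656, 0.0896]
tool_rot: [2.223, 2.214, -0.002]
ft_force: [0.5, -6.2, -1.9]
grip_width: 0.228
grip_force: 3.1
```

```bash
python3 - <<'E'
from h import *
im=ctrl.get_image('top');s=ctrl.get_state();print(s['ft_force'],s['position'])
for n in('top',):cv2.imwrite('pics/t1.png',cv2.resize(im[170:330,270:530],None,fx=3,fy=3)[:,:,::-1])
E
```

```text
[ 0.63670613 -5.48832203 -1.4223872 ] [ 0.51338768 -0.16563782  0.0896363 ]
```

View pics/t1.png

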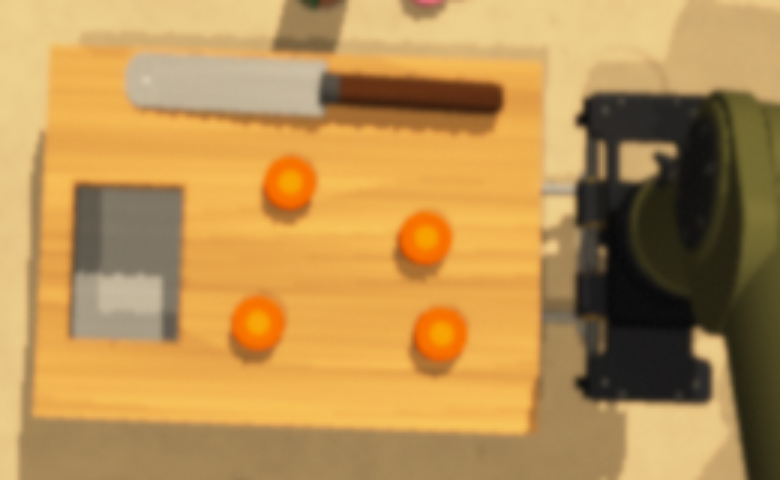

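The picture shows steel under the whole chute (75–183, 185–340 px) and the tray looks home. One more small push should confirm the stop, then I'll retract and rise.

drive_tool:
  motion:
    - [[0.4,0,0],[0,0,0],-0.54]
    - [[0,0,0],[0,0,0],-0.54]

```text
time: 5.32
position: [0.5133, -0.1651, 0.0897]
tool_rot: [2.223, 2.21, -0.006]
ft_force: [1.3, -12.8, -3.3]
grip_width: 0.233
grip_force: 6.4
```

drive_tool:
  motion:
    - [[-2,0,0],[0,0,0],-0.54]
    - [[0,0,-5],[0,0,0],-0.54]
    - [[0,0,-5],[0,0,0],-0.54]
    - [[0,0,0],[0,0,0],-0.54]

```text
time: 5.82
position: [0.5158, -0.1794, 0.1936]
tool_rot: [2.219, 2.214, 0.006]
ft_force: [-0.0, 1.1, -0.2]
grip_width: 0.229
grip_force: 0.0
```

The force rose to 13 N without movement, so the tray is home. Next is slice C at (0.463, 0.0715).

drive_tool:
  motion:
    - [[5.3,-1.3,0],[0,0,0],-0.54]
    - [[5.3,-1.3,0],[0,0,0],-0.54]
    - [[5.3,-1.3,0],[0,0,0],-0.54]
    - [[5.1,-1.3,0],[0,0,0],-0.54]
    - [[0,0,2.5],[0,0,0],-0.54]
    - [[0,0,0],[0,0,0],-0.54]

```text
time: 6.58
position: [0.4597, 0.0315, 0.1623]
tool_rot: [-2.22, -2.218, 0.004]
ft_force: [-0.2, 0.0, 1.1]
grip_width: 0.229
grip_force: 0.0
```

```bash
python3 - <<'E'
from h import *
im=ctrl.get_image('wrist');C=cam('wrist');print(ctrl.get_state()['position'])
for c,s in slices(im): print(c.round(1),s,ray(C,c,.082).round(4))
cv2.imwrite('pics/w1.png',im[:,:,::-1])
E
```

```text
[0.46063323 0.03092043 0.16332671]
[333.6 215.8] [ 300  180   69   72 3746] [0.4654 0.0706 0.082 ]
[501.2 252.9] [ 479  218   66   69 1415] [0.5473 0.0519 0.082 ]
[548.2 267.8] [544 260  11  15  43] [0.5716 0.044  0.082 ]
[331.8 398.6] [301 387  54  19 542] [ 0.4648 -0.0341  0.082 ]
```

View pics/w1.png

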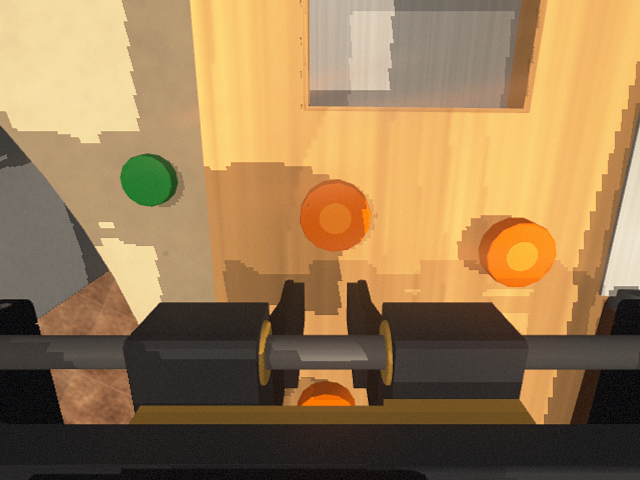

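The wrist view shows slice C at (335,215), slightly right of the finger gap centre (326). The chute's near corner is at (305,107) with steel showing beneath, and the slice at (517,252) is A.

drive_tool:
  motion:
    - [[0,0.4,0.8],[0,0,0],-0.54]
    - [[0,0,0.8],[0,0,0],-0.54]
    - [[1.5,0,0],[0,0,0],-0.54]
    - [[1.5,0.3,0],[0,0,0],-0.54]
    - [[1.5,0.3,0],[0,0,0],-0.54]
    - [[1.5,0.3,0],[0,0,0],-0.54]
    - [[1.2,0.3,0],[0,0,0],-0.54]
    - [[1.2,0.2,0],[0,0,0],-0.54]
    - [[1.2,0,0],[0,0,0],-0.54]
    - [[1.2,0,0],[0,0,0],-0.54]
    - [[0,0,0],[0,0,0],-0.54]
    - [[0,0,0],[0,0,0],-0.54]

```text
time: 8.12
position: [0.4797, 0.1386, 0.1481]
tool_rot: [2.224, 2.218, -0.001]
ft_force: [-0.3, -0.9, -0.3]
grip_width: 0.231
grip_force: 0.0
```

```bash
python3 - <<'E'
from h import *
im=ctrl.get_image('wrist');C=cam('wrist')
for c,s in slices(im): print(c.round(1),s,ray(C,c,.082).round(4))
cv2.imwrite('pics/w2.png',im[:,:,::-1])
E
```

```text
[323.9 236.1] [ 298  207   54   55 1491] [0.4802 0.1726 0.082 ]
```

View pics/w2.png

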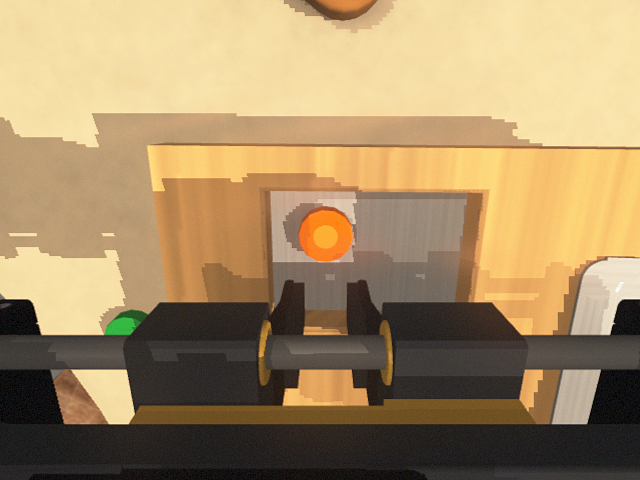

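Slice C lies flat in the tray at (325,236). Next is A at (0.553, 0.051).

drive_tool:
  motion:
    - [[0,0,-4],[0,0,0],-0.54]
    - [[-4.2,2.4,0],[0,0,0],-0.54]
    - [[-4.2,2.4,0],[0,0,0],-0.54]
    - [[-4.2,2.4,0],[0,0,0],-0.54]
    - [[0,0,1.5],[0,0,0],-0.54]
    - [[0,0,0],[0,0,0],-0.54]

```text
time: 8.93
position: [0.5501, 0.0128, 0.1718]
tool_rot: [-2.223, -2.216, 0.003]
ft_force: [-0.4, 0.7, 0.6]
grip_width: 0.228
grip_force: 0.0
```

```bash
python3 - <<'E'
from h import *
im=ctrl.get_image('wrist');C=cam('wrist');print(ctrl.get_state()['position'])
for c,s in slices(im): print(c.round(1),s,ray(C,c,.082).round(4),ray(C,(s[0]+s[2]/2,s[1]+s[3]/2),.082).round(4))
E
```

```text
[0.55041122 0.01367796 0.17254566]
[200.7  24.4] [174   0  62  51 628] [0.4974 0.1362 0.082 ] [0.4992 0.1358 0.082 ]
[327.5 210.4] [ 300  178   67   67 2795] [0.5523 0.0538 0.082 ] [0.5553 0.0533 0.082 ]
```

drive_tool:
  motion:
    - [[0,0.4,1.3],[0,0,0],-0.54]
    - [[0,0,1.2],[0,0,0],-0.54]
    - [[1.8,0,0],[0,0,0],-0.54]
    - [[1.3,-0.45,0],[0,0,0],-0.54]
    - [[1.3,-0.45,0],[0,0,0],-0.54]
    - [[1.3,-0.45,0],[0,0,0],-0.54]
    - [[1.3,-0.45,0],[0,0,0],-0.54]
    - [[1.3,-0.45,0],[0,0,0],-0.54]
    - [[1.2,-0.2,0],[0,0,0],-0.54]
    - [[1.2,-0.1,0],[0,0,0],-0.54]
    - [[1.2,0,0],[0,0,0],-0.54]
    - [[0,0,0],[0,0,0],-0.54]

```text
time: 10.48
position: [0.5302, 0.1332, 0.1483]
tool_rot: [-2.222, -2.22, -0.001]
ft_force: [0.3, -0.4, -0.3]
grip_width: 0.23
grip_force: 0.0
```

```bash
python3 - <<'E'
from h import *
im=ctrl.get_image('wrist');C=cam('wrist')
for c,s in slices(im): print(c.round(1),s,ray(C,c,.082).round(4),ray(C,c,.018).round(4))
cv2.imwrite('pics/w3.png',im[:,:,::-1])
E
```

```text
[242.5 227.2] [ 216  199   54   55 2142] [0.4951 0.1706 0.082 ] [0.4805 0.1526 0.018 ]
[325.3 227.9] [ 299  201   54   54 2220] [0.5312 0.1702 0.082 ] [0.5312 0.152  0.018 ]
```

View pics/w3.png

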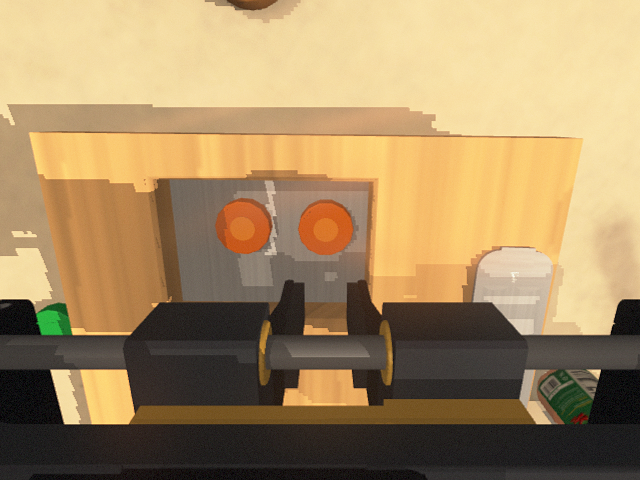

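Both slices lie in the tray, at (243,227) and (325,228). Next is B at about (0.520, -0.034).

drive_tool:
  motion:
    - [[0,0,-4],[0,0,0],-0.54]
    - [[-5.2,-0.2,0],[0,0,0],-0.54]
    - [[-5.2,-0.2,0],[0,0,0],-0.54]
    - [[-5.2,-0.2,0],[0,0,0],-0.54]
    - [[-5.2,-0.3,0],[0,0,0],-0.54]
    - [[0,0,1.5],[0,0,0],-0.54]
    - [[0,0,0],[0,0,0],-0.54]

```text
time: 11.4
position: [0.5197, -0.0762, 0.172]
tool_rot: [-2.224, -2.216, 0.002]
ft_force: [0.7, -0.1, -0.2]
grip_width: 0.229
grip_force: 0.0
```

```bash
python3 - <<'E'
from h import *
im=ctrl.get_image('wrist');C=cam('wrist');print(ctrl.get_state()['position'])
for c,s in slices(im): print(c.round(1),s,ray(C,c,.082).round(4),ray(C,(s[0]+s[2]/2,s[1]+s[3]/2),.082).round(4))
E
```

```text
[ 0.52031003 -0.0752877   0.17275145]
[321.6 206.5] [ 294  173   63   68 2892] [ 0.5193 -0.0332  0.082 ] [ 0.5213 -0.0334  0.082 ]
[206.3 227. ] [ 173  193   69   68 3434] [ 0.4611 -0.0437  0.082 ] [ 0.4617 -0.0437  0.082 ]
```

drive_tool:
  motion:
    - [[0,0,1.3],[0,0,0],-0.54]
    - [[0,0,1.2],[0,0,0],-0.54]
    - [[1.5,0,0],[0,0,0],-0.54]
    - [[1.5,0,0],[0,0,0],-0.54]
    - [[1.5,-0.2,0],[0,0,0],-0.54]
    - [[1.5,-0.2,0],[0,0,0],-0.54]
    - [[1.5,-0.2,0],[0,0,0],-0.54]
    - [[1.5,-0.2,0],[0,0,0],-0.54]
    - [[1.5,-0.2,0],[0,0,0],-0.54]
    - [[1.5,-0.2,0],[0,0,0],-0.54]
    - [[1.5,-0.2,0],[0,0,0],-0.54]

```text
time: 12.82
position: [0.5069, 0.0598, 0.1482]
tool_rot: [2.224, 2.219, -0.0]
ft_force: [0.4, -0.8, -0.7]
grip_width: 0.23
grip_force: 0.1
```

drive_tool:
  motion:
    - [[1.2,0,0],[0,0,0],-0.54]
    - [[1.2,0,0],[0,0,0],-0.54]
    - [[1,0,0],[0,0,0],-0.54]
    - [[1,0,0],[0,0,0],-0.54]
    - [[1,0,0],[0,0,0],-0.54]
    - [[1,0,0],[0,0,0],-0.54]
    - [[0.8,0,0],[0,0,0],-0.54]
    - [[0,0,0],[0,0,0],-0.54]

```text
time: 13.82
position: [0.5071, 0.1317, 0.1482]
tool_rot: [-2.223, -2.22, -0.0]
ft_force: [0.1, -0.2, -0.3]
grip_width: 0.231
grip_force: 0.0
```

```bash
python3 - <<'E'
from h import *
im=ctrl.get_image('wrist');C=cam('wrist')
for c,s in slices(im): print(c.round(1),s,ray(C,c,.082).round(4),ray(C,c,.018).round(4))
cv2.imwrite('pics/w4.png',im[:,:,::-1])
E
```

```text
[278.3 223.5] [ 252  198   55   52 1892] [0.4877 0.1711 0.082 ] [0.4794 0.1537 0.018 ]
[347.1 235.5] [ 297  198   94   73 3831] [0.5177 0.1655 0.082 ] [0.5216 0.1459 0.018 ]
```

View pics/w4.png

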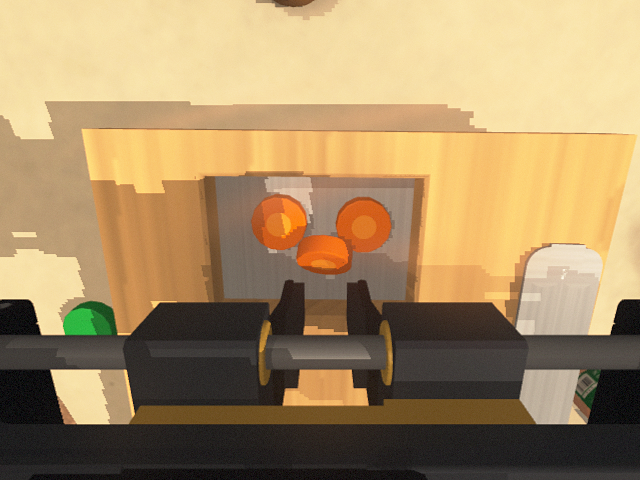

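Slice B (325,255) is in the tray, leaning on the other two. Last is D at (0.4615, -0.0437).

drive_tool:
  motion:
    - [[0,0,-4],[0,0,0],-0.54]
    - [[-5.4,-1.1,0],[0,0,0],-0.54]
    - [[-5.4,-1.1,0],[0,0,0],-0.54]
    - [[-5.4,-1.1,0],[0,0,0],-0.54]
    - [[-5.4,-1.2,0],[0,0,0],-0.54]
    - [[0,0,1.5],[0,0,0],-0.54]
    - [[0,0,0],[0,0,0],-0.54]

```text
time: 14.75
position: [0.4608, -0.0847, 0.1722]
tool_rot: [-2.223, -2.216, 0.001]
ft_force: [0.3, 1.2, -0.1]
grip_width: 0.231
grip_force: 0.0
```

```bash
python3 - <<'E'
from h import *
im=ctrl.get_image('wrist');C=cam('wrist');print(ctrl.get_state()['position'])
for c,s in slices(im): print(c.round(1),s,ray(C,c,.082).round(4))
E
```

```text
[ 0.46146019 -0.08387552  0.17280352]
[321.4 210.2] [ 290  176   67   69 3324] [ 0.4604 -0.0436  0.082 ]
```

drive_tool:
  motion:
    - [[0,0,1.3],[0,0,0],-0.54]
    - [[0,0,1.2],[0,0,0],-0.54]
    - [[1.5,0,0],[0,0,0],-0.54]
    - [[1.5,0,0],[0,0,0],-0.54]
    - [[1.5,0.2,0],[0,0,0],-0.54]
    - [[1.5,0.2,0],[0,0,0],-0.54]
    - [[1.5,0.2,0],[0,0,0],-0.54]
    - [[1.5,0.2,0],[0,0,0],-0.54]
    - [[1.5,0.2,0],[0,0,0],-0.54]
    - [[1.5,0.2,0],[0,0,0],-0.54]
    - [[1.5,0.2,0],[0,0,0],-0.54]
    - [[1.5,0.2,0],[0,0,0],-0.54]

```text
time: 16.3
position: [0.4782, 0.0659, 0.1482]
tool_rot: [2.224, 2.218, 0.0]
ft_force: [-0.5, -0.1, -0.3]
grip_width: 0.226
grip_force: 0.1
```

drive_tool:
  motion:
    - [[1.2,0,0],[0,0,0],-0.54]
    - [[1,0,0],[0,0,0],-0.54]
    - [[1,0,0],[0,0,0],-0.54]
    - [[1,0,0],[0,0,0],-0.54]
    - [[1,0,0],[0,0,0],-0.54]
    - [[1,0,0],[0,0,0],-0.54]
    - [[0,0,0],[0,0,0],-0.54]
    - [[0,0,-3],[0,0,0],-0.54]
    - [[-2,0,-5],[0,0,0],-0.54]
    - [[-4,0,-3],[0,0,0],-0.54]
    - [[0,0,0],[0,0,0],-0.54]

```text
time: 17.68
position: [0.4797, 0.0633, 0.2605]
tool_rot: [2.228, 2.208, 0.002]
ft_force: [0.1, 1.3, 0.1]
grip_width: 0.231
grip_force: 0.0
```

```bash
python3 - <<'E'
from h import *
im=ctrl.get_image('wrist');C=cam('wrist')
for c,s in slices(im): print(c.round(1),s,ray(C,c,.082).round(4),ray(C,c,.018).round(4))
cv2.imwrite('pics/w5.png',im[:,:,::-1])
E
```

```text
[321.4 108.1] [302  88  40  41 961] [0.478  0.1557 0.082 ] [0.4776 0.1575 0.018 ]
[368.5 120.4] [ 338   90   65   61 1991] [0.5101 0.1476 0.082 ] [0.5172 0.1475 0.018 ]
[292.1 134.6] [286 121  16  25 223] [0.4577 0.1386 0.082 ] [0.4524 0.1363 0.018 ]
```

View pics/w5.png

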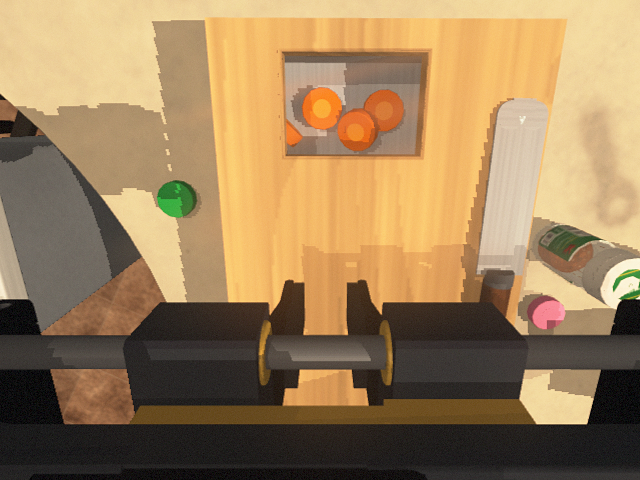

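All four slices are below in the chute: (322,108), (357,131), (384,110), and the fourth partly under the board's near side at (292,134). A last check covers the items to be left alone, and the depth of the fourth slice.

drive_tool:
  motion:
    - [[-5,0,-1],[0,0,0],-0.54]
    - [[-5,0,0],[0,0,0],-0.54]
    - [[-5,0,0],[0,0,0],-0.54]
    - [[-5,0,0],[0,0,0],-0.54]
    - [[0,0,0],[0,0,0],-0.54]

```text
time: 18.35
position: [0.4766, -0.1366, 0.2666]
tool_rot: [-2.23, -2.21, 0.002]
ft_force: [0.2, 1.0, -1.0]
grip_width: 0.23
grip_force: 0.0
```

```bash
python3 - <<'E'
from h import *
im=ctrl.get_image('top');o=cv2.imread('pics/top0.png')[:,:,::-1]
d=np.abs(im.astype(int)-o).max(2)>40
for n,(a,b,c,e) in dict(jar=(362,135,398,175),knife=(308,188,440,210),lemon=(140,255,190,300)).items(): print(n,d[b:e,a:c].mean())
cv2.imwrite('pics/t2.png',cv2.resize(im[130:330,270:530],None,fx=3,fy=3)[:,:,::-1])
E
```

```text
jar 0.0
knife 0.0
lemon 0.0
```

View pics/t2.png

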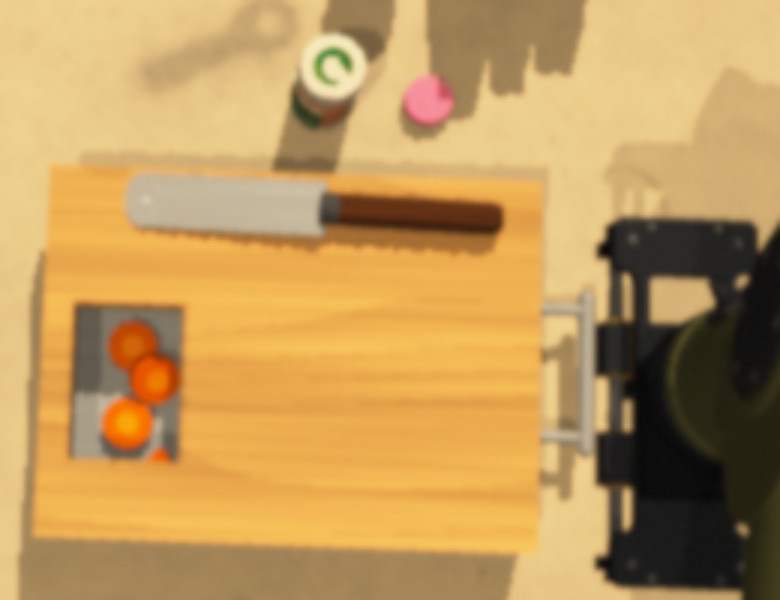

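The tray is home, all four slices are in it (the fourth shows at (160,457)), and the other items have not moved.

```bash
python3 -c "
from bench import ctrl
print(ctrl.close_job())"
```

```text
the job is handed in; nothing more can be done
None
```

I pushed the tray home and swept all four carrot slices through the chute into it, leaving the knife, lemon and salt jar unmoved, and handed the job in at about 18 s; one slice rests partly out of view under the board's near side.

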